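Shut and bolt the clear-out hatch of a woodturner's chip box

ROBOT

A 6-joint arm with a two-finger parallel gripper is mounted at the origin on the work surface. World frame = base frame: x ahead of the robot, y to its left, z up, the work surface at z = 0. Lengths are in m, angles in rad, forces in N, time in s.
With the tool pointing down it reaches from about 0.4 to 0.825 m from the base axis. Payload 7 kg.
Tool frame: the origin (TCP) lies between the finger pads; the fingertips stand 11 mm ahead of it and the grasp point (between the pads) lies 8 mm behind it; x points along the fingers, z is the direction in which the jaws open and shut, and the axes are right-handed (so a half turn about x gives the same grasp; the last joint's range is limited). The gripper opens to 88 mm and grips with 3 to 60 N. Pads are 19 mm wide; open, the fingers measure 130 mm over their backs; the gripper's body (78 mm by 193 mm) begins 47 mm behind the grasp point.
Start: joints at [1.461, 0.359, 0.012, 0, -1.224, -0.288], TCP at [0.261, 0.622, 0.238] pointing down, gripper open.
Joint ranges: [-3.07, 3.07], [-1.43, 2.12], [-1.02, 1.25], [-3.03, 1.67], [-3.05, -0], [-3.03, 3.03]. Speed limits (rad/s): [2.39, 2.39, 3.01, 3.14, 3.14, 3.14].

INTERFACE

Orientations are given as [roll, pitch, yaw] about the fixed x, y, z axes, in that order (R = Rz(yaw) Ry(pitch) Rx(roll)).
In Python, from station import arm gives the robot as it stands.
- The arm moves only by the tool jog_arm, never from a script. Its argument "motion" is a list of rows, each an object of numbers: "dx", "dy", "dz": the shift along the tool's x, y, z in m; "twist": the turn about the tool's x in degrees. In form: [{"dx": .., "dy": .., "dz": .., "twist": ..}, ...]. A call has 1 to 20 rows; each row is the pose to reach, as a shift and turn from the pose commanded when the call began, along the tool's axes at that moment; what a row does not reach only later rows make up. A row lasts 1/12 s, in which the tool goes at most 41.7 mm and 7.16 degrees, less where a joint would pass 70% of its speed; a pose out of reach is approached as far as the arm can. A call with a gripper value outside its range is refused whole. "gripper" is the finger opening in m, from 0 to 0.0876, set as the call begins (left out, the last holds). The fingers move at their own pace and stop on an object; "newtons" is the grip in N (left out, the last holds). Time passes only in rows, so rows that repeat a pose let the fingers close. It gives the time, the measured TCP pose, the force and the opening at its end, in the units of the state.
- arm.get_state(): the state, without advancing time (a new reading comes with each control period).
- arm.grab_frame(name): name is "scene" or "top"; returns the picture (420x560x3 uint8, red, green, blue); there is no depth.
- arm.camera_model(name): a dict with "camera_matrix" (3x3 intrinsics, pixels), "eye" and "attitude" of the camera in the world. Camera axes: x right, y down, z forward; pixel columns grow to the right and rows downward; lengths in m; the calibration is good to about 2 mm. A picture is of the moment at which its call begins. camera_model takes no time and is no camera call.
- arm.job_done(): hands the job in, once; it reports no verdict.
The state is a dict: "t": time; "q": joint angles; "qd": joint speeds; "joint_efforts": joint torques, N m; "eef_pos": TCP position; "ee_rot": TCP orientation; "force": force on the tool from outside, world axes, zero at the start; "moment": the same for the moment, N m; "width": finger opening in m.
Only numpy, scipy, OpenCV 4.12 (cv2) and the standard library are available. Lean on these libraries where they do the work, as an engineer would, in place of code of your own. Each camera call takes 0.05 s, during which the arm holds its last target.

TASK

The hatch in the top of the chip box has been left open: swing it shut without slamming it, press it down against its springy seal just far enough for the bolt to find the keeper, and slide the bolt fully home. Where the bolt meets the keeper's edge, lean on it only lightly while you press the hatch a little lower or let it rise until it slips in: do not ram it, and do not crush the seal. Let go, and leave the turning tools and pieces around it, and those standing on the box, where they are.

Things in the scene. Friction and masses are not known exactly. Their poses are not given: they have to be found in the camera images.
- chipbox: Plywood chip box fixed to the bench: 310 mm (its x) by 360 mm (y) by 130 mm high. Origin: bench level under its centre; x points from the bolt's side to the hinges and hose collars, z up. In its flat top (z = 130) a hatch opening spans x = -100 to 110, y = -130 to 130; in front of it a 60 mm wide rail carries the keeper, at each side is a 50 mm rail.
- lid (a joint): Angle of the hatch lid about its hinge line (along the box's y at box x = 110, z = 130): 0 = flush with the box's top, positive = open, front edge up. Starts at 0.40 to 0.80. A 15 mm board, 207 mm from hinge line to front edge, 254 mm wide, 0.3 kg; a stiff hinge (0.6 N m friction) holds it where it is left. Pressed below -0.070 the seal is crushed.
- bolt (a joint): How far the steel bolt is slid out, in m: 0 = drawn back, 0.040 = fully home. It slides on the lid's upper face along its middle line (y = 0) towards the box's -x, with 3 N of friction, and stays where it is left. Starts at 0 to 0.006. Its nose reaches the keeper at about 0.013 and leaves its far side at 0.029.
- lid_front (a point): Middle of the lid's front edge, upper face, 205 mm from the hinge line; axes: x to the hinge, y along it, z out of the upper face, which is bare beyond 20 mm from the bolt's line. Below it a springy seal is met about 19 mm above flush and pushes up 0.5 N per mm; left alone the lid stays 6 mm or more above flush; 9 to 16 N down on the knob brings it flush, and up to 24 N to its lowest.
- bolt_knob (a point): Centre of the grip of the bolt's brass knob: an upright post 14 mm in diameter, spanning 28 to 62 mm above the lid's face; this point is 47 mm above that face and, at bolt = 0, 138 mm from the hinge line. The bolt's steel straps below are 27 mm high and 19 mm wide, at 84, 120 and 199 mm from the hinge line. Axes as the lid's.
- bolt_tip (a point): Tip of the bolt, on its axis: a 12 mm square steel bar with a blunt end, 18 mm above the lid's face and 67 mm ahead of the knob.
- keeper_foot (a point): Where the keeper stands: a point at rail level below its mouth, on the bolt's line (box x = -108). The keeper is a steel staple 16 mm long (to x = -124) on packing plates; its opening is 19 mm wide and 14 mm high, 2 mm more than the bolt. The packing, and so the opening's height, differs and is not measured: its centre lies 9 to 21 mm above this point (18 would fit a flush lid). Find it by feel.
- ring_blank: Segmented wooden ring, 112 mm across, 22 mm high, on the bench. Not to be moved.
- chuck: Steel lathe chuck with four jaws, 96 mm across, 56 mm high, on the bench. Not to be moved.
- gouge: Turning gouge with a pale wooden handle, 410 mm long, lying on the bench. Not to be moved.
- skew: Skew chisel with a red handle, 410 mm long, lying on the bench. Not to be moved.
- wax_tin: Yellow tin of polish, 71 mm across, 30 mm high, on the bench. Not to be moved.
- live_centre: Pointed steel live centre, 34 mm across, 56 mm high, standing on the box's side rail at +y. Not to be moved.
- knob_blank: Turned wooden knob, 38 mm across, 42 mm high, standing on the box's side rail at -y. Not to be moved.

How it is judged:
On the way, in this order (a step that is already met when the one before it is completed fails the run):
1. the hatch is swung down onto its seal (lid below 0.085 rad) (value of joint lid below 0.085 rad), for 0.1 s.
2. the bolt is fully home in the keeper (at least 34 of 40 mm) with the lid shut (below 0.040 rad) (value of joint bolt above 0.034 m and value of joint lid below 0.04 rad), for 0.2 s.
At the end, for the whole second after the job is handed in: The hatch is shut (lid between -0.070 and 0.040 rad) and held by the bolt, which is at least 34 mm across (40 = fully home) with its tip right through the keeper; everything is at rest and let go (all of step 2 and value of joint lid above -0.07 rad and not (velocity of joint lid above 0.05 rad/s) and not (velocity of joint bolt above 0.01 m/s) and not (velocity of joint lid below -0.05 rad/s) and not (velocity of joint bolt below -0.01 m/s)); the robot touches nothing.
It fails at once if the bolt is rammed against the keeper (more than 25 N) (contact force between bolt and chipbox above 25 N).
It fails at once if the seal is crushed (lid pressed below -0.070 rad) (value of joint lid below -0.07 rad).
It fails at once if the hatch is slammed (faster than 2.5 rad/s) (velocity of joint lid below -2.5 rad/s).
It fails at once if a tool or piece around the hatch is moved by more than 25 mm (distance of any of ring_blank, chuck, gouge, skew, wax_tin, live_centre, knob_blank from where it was at the start of the episode above 0.025 m).
It also fails if it takes over 64 s, if anything falls off the work surface, if the arm or the gripper's body presses on something with over 40 N, if the wrist force passes 120 N, or if a joint passes its speed limit or range.

## Working session

There is one attempt and no reset: what is moved stays moved. The work goes in short steps, Python scripts to look and compute and a tool call to move; the robot and the scene stay as the last step left them, time stands still between calls to the robot, and variables do not carry over. Pictures are saved under pics/ and viewed, and the job is handed in when it is done.

Besides the shell and the picture viewer there is one more tool, called after "Request:" by a JSON object that holds its "api" and its "payload". jog_arm: Moves the arm, as the interface text tells. Its arguments: {"type":"object","properties":{"motion":{"type":"array"},"gripper":{"type":"number"},"newtons":{"type":"number"}},"required":["motion"]}

```bash
mkdir -p pics; ls; python3 - <<'E'
from station import arm
import cv2
s=arm.get_state();print(s)
for n in("scene","top"):
    print(n,arm.camera_model(n)); cv2.imwrite(f"pics/{n}0.png",arm.grab_frame(n)[:,:,::-1])
E
```

```text
pics
{'t': 0.0, 'q': array([ 1.46111908e+00,  3.59402544e-01,  1.10791492e-02, -3.29036892e-04,
       -1.22409191e+00, -2.88130456e-01]), 'qd': array([ 1.11767505e-03,  2.39077626e-03,  5.47726570e-04,  4.60266775e-04,
       -1.99509098e-05, -3.23871263e-04]), 'joint_efforts': array([ 8.32399819e-04, -5.82725751e+01,  2.93051648e+01,  6.99758291e+00,
        6.78404438e-03, -1.48048230e-04]), 'eef_pos': array([0.26132466, 0.62186766, 0.23662518]), 'ee_rot': array([ 0.09937377,  1.56914806, -1.86934232]), 'force': array([0.12847305, 0.34033741, 0.29466644]), 'moment': array([-0.01900532, -0.02342868, -0.05391085]), 'width': 0.08747300460868727}
scene {'camera_matrix': array([[385.14476987,   0.        , 278.04372598],
       [  0.        , 385.14476987, 207.87717377],
       [  0.        ,   0.        ,   1.        ]]), 'eye': array([ 0.86034869, -0.40986838,  1.08671864]), 'attitude': array([-2.6099408 ,  0.01592107,  0.55942887])}
top {'camera_matrix': array([[452.66909434,   0.        , 278.90178418],
       [  0.        , 452.66909434, 212.04626326],
       [  0.        ,   0.        ,   1.        ]]), 'eye': array([0.40087881, 0.0825516 , 1.23654022]), 'attitude': array([-2.99517673, -0.00578588, -1.57421073])}
```

View pics/scene0.png

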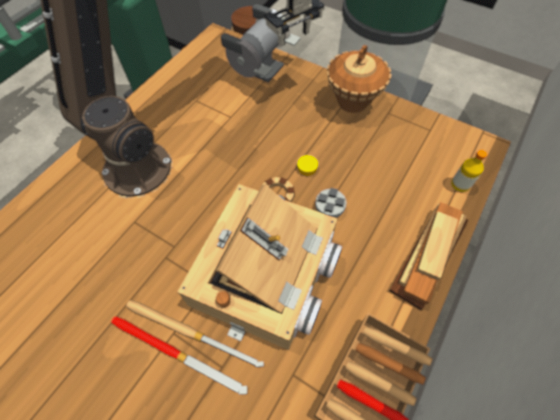

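View pics/top0.png

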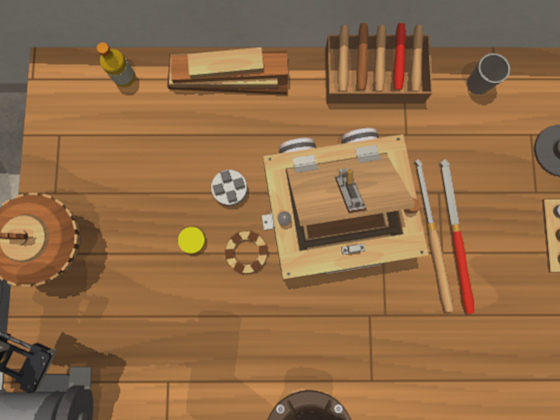

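```bash
python3 - <<'E'
import cv2
a=cv2.imread("pics/top0.png")[125:285,255:435]; cv2.imwrite("pics/topz.png",cv2.resize(a,None,fx=3.7,fy=3.7,interpolation=cv2.INTER_CUBIC))
a=cv2.imread("pics/scene0.png")[170:345,175:345]; cv2.imwrite("pics/scenez.png",cv2.resize(a,None,fx=3.4,fy=3.4,interpolation=cv2.INTER_CUBIC))
E
```

```text
(no output)
```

View pics/topz.png

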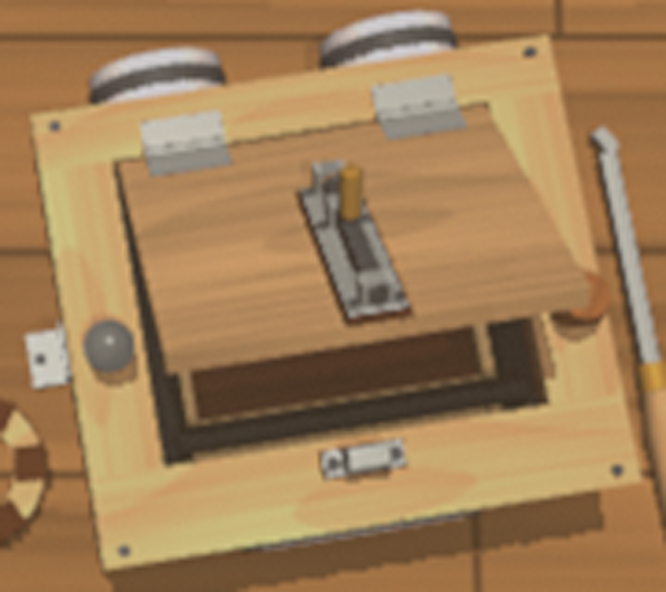

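View pics/scenez.png

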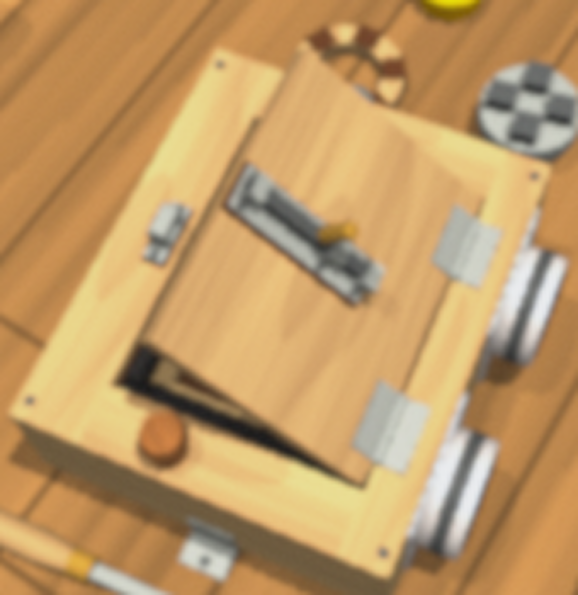

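```bash
cat > h.py <<'E'
import numpy as np, cv2
from scipy.optimize import least_squares
from scipy.spatial.transform import Rotation as R
from station import arm
def proj(n,P):
    m=arm.camera_model(n); Rm=R.from_euler('xyz',m['attitude']).as_matrix()
    c=(np.atleast_2d(P)-m['eye'])@Rm; u=c@m['camera_matrix'].T
    return u[:,:2]/u[:,2:]
def box2w(b,P):
    P=np.atleast_2d(P); c,s=np.cos(b[2]),np.sin(b[2])
    return np.c_[b[0]+c*P[:,0]-s*P[:,1], b[1]+s*P[:,0]+c*P[:,1], P[:,2]]
def lidp(th,d,y,h):  # d from hinge, h above face
    return [.110-d*np.cos(th)-h*np.sin(th)*-1*-1*-1 if False else .110-d*np.cos(th)+h*np.sin(th), y, .13+d*np.sin(th)+h*np.cos(th)]
E
python3 - <<'E'
from h import *
T=lambda p:np.array(p)/3.7+[255,125]
S=lambda p:np.array(p)/3.4+[175,170]
C=np.array([[.155,.18,.13],[.155,-.18,.13],[-.155,-.18,.13],[-.155,.18,.13]])
t=T([(32,115),(548,37),(640,482),(105,570)]); s=S([(548,165),(390,592),(15,415),(220,50)])
f=lambda b:np.r_[(proj("top",box2w(b,C))-t).ravel(),(proj("scene",box2w(b,C))-s).ravel()]
for w in (0,1,2):
  g=(lambda b:f(b)) if w==0 else (lambda b:f(b)[:8]) if w==1 else (lambda b:f(b)[8:])
  r=least_squares(g,[.6,-.05,0]); print(r.x,np.round(r.fun,1))
  if w==0:b=r.x
lt=T([(170,375),(590,300)]); ls=S([(305,48),(147,340)]); kt=T((350,170)); ks=S((340,232))
def f2(v):
  L=box2w(b,[lidp(v[0],.207,.127,0),lidp(v[0],.207,-.127,0)]); K=box2w(b,lidp(v[0],.138+v[1],0,.055))
  return np.r_[(proj("top",L)-lt).ravel(),(proj("scene",L)-ls).ravel(),(proj("top",K)-kt).ravel(),(proj("scene",K)-ks).ravel()]
r=least_squares(f2,[.5,0.003]);print(r.x,np.round(r.fun,1))
th=r.x[0]
print("knob",box2w(b,lidp(th,.138,0,.047)),"front",box2w(b,lidp(th,.205,0,0)),"flushknob",box2w(b,lidp(0,.138,0,.047)),"hinge",box2w(b,[.11,0,.13]),"keeper",box2w(b,[-.108,0,.13]))
# keeper check
print(proj("top",box2w(b,[-.116,0,.15])),T((362,458)))
print(R.from_euler('xyz',arm.get_state()['ee_rot']).as_matrix().round(3))
# overlay
for n in("top","scene"):
  im=cv2.imread(f"pics/{n}0.png")
  P=np.r_[box2w(b,C),box2w(b,[lidp(th,.207,.127,0),lidp(th,.207,-.127,0),lidp(th,.138,0,.062),lidp(th,.138,0,.028),[-.116,0,.145]])]
  im=cv2.resize(im,None,fx=3,fy=3)
  for p in proj(n,P): cv2.circle(im,tuple((p*3+1).astype(int)),3,(0,0,255),-1)
  im=im[370:850,750:1300] if n=="top" else im[500:1050,520:1050]
  cv2.imwrite(f"pics/ov_{n}.png",im)
E
```

```text
[ 0.58470248 -0.08744153  0.15700122] [-0.4 -1.2  0.1 -1.9  0.5 -1.4 -0.3 -1.4  0.5  0.5 -1.3 -3.3 -2.9  0.
 -1.5 -0.4]
[ 0.58108774 -0.08740673  0.15548708] [-0.4  0.1  0.3 -0.4  0.5  0.3 -0.5  0.1]
[ 0.58902866 -0.08764957  0.15747862] [ 1.9  1.3  0.3 -2.3 -1.6  1.  -0.4  0.3]
[ 0.71771688 -0.00766059] [-0.9 -3.1  0.7 -1.3 -3.  -0.2 -2.7  0.1 -0.3  2.2  0.9  1.2]
knob [[ 0.62120162 -0.08166357  0.25616351]] front [[ 0.54082053 -0.09438822  0.26482163]] flushknob [[ 0.55704686 -0.09181953  0.177     ]] hinge [[ 0.69334954 -0.07024226  0.13      ]] keeper [[ 0.47803081 -0.10432809  0.13      ]]
[[354.5863292  249.35874445]] [352.83783784 248.78378378]
[[-0.     0.922 -0.387]
 [-0.001 -0.387 -0.922]
 [-1.     0.     0.001]]
```

View pics/ov_top.png

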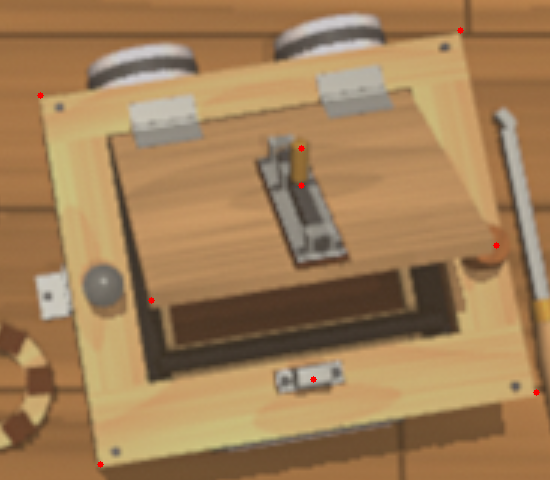

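View pics/ov_scene.png

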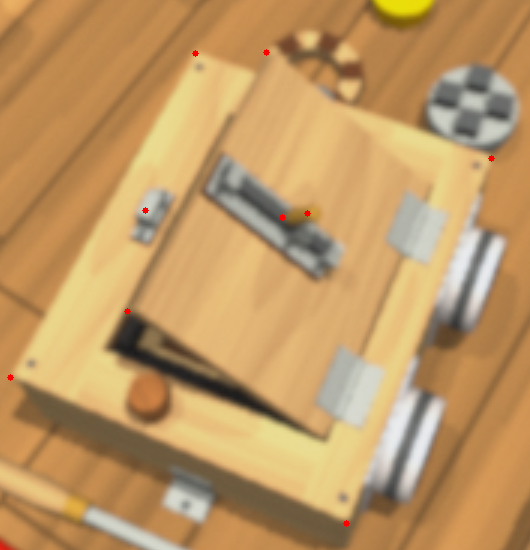

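The top view gives the box at about (0.583, -0.087), yaw 0.156, with the lid at about 0.7 rad. The keeper sits at about (353, 249) px. I'll raise the tool, align it, and close the fingers so they can push the lid.

Request:
{"api": "jog_arm", "payload": {"motion": [{"dx": -0.04, "twist": -7}, {"dx": -0.08, "twist": -14}, {"dx": -0.12, "twist": -21}, {"dx": -0.12, "twist": -28}, {"dx": -0.12, "twist": -31.6}, {"dx": -0.12, "twist": -31.6}, {"dx": -0.12, "twist": -31.6}], "gripper": 0.0, "newtons": 20}}

```text
invalid input
```

```bash
cat >> h.py <<'E'
B=np.array([.583,-.0874,.156])
def rel(target):
    s=arm.get_state(); Rm=R.from_euler('xyz',s['ee_rot']).as_matrix()
    return (Rm.T@(np.array(target)-s['eef_pos'])).round(4)
def st():
    s=arm.get_state(); Rm=R.from_euler('xyz',s['ee_rot']).as_matrix()
    c,si=np.cos(B[2]),np.sin(B[2]); d=s['eef_pos']-[B[0],B[1],0]
    f=s['force']
    print("t",round(s['t'],2),"tcp",s['eef_pos'].round(4),"inbox",np.round([c*d[0]+si*d[1],-si*d[0]+c*d[1],d[2]],4),"F box",np.round([c*f[0]+si*f[1],-si*f[0]+c*f[1],f[2]],1),"w",round(s['width'],4)); return Rm
E
python3 - <<'E'
from h import *
print(st().round(3), arm.get_state()['q'].round(2))
for th in (.72,.03):
  p=lidp(th,.19,-.05,0);w=box2w(B,p)[0]; 
  for e in(.03,.0): print(th,rel(w+[0,0,.011+e]))
E
```

```text
t 0.1 tcp [0.2614 0.6219 0.2367] inbox [-0.2075  0.7507  0.2367] F box [ 1.1  1.7 -0.6] w 0.0873
[[-0.     0.922 -0.387]
 [-0.001 -0.387 -0.922]
 [-1.     0.     0.001]] [ 1.46  0.36  0.01 -0.   -1.22 -0.29]
0.72 [-0.0586  0.5697  0.5892]
0.72 [-0.0286  0.5697  0.5891]
0.03 [0.061  0.5297 0.6137]
0.03 [0.091  0.5297 0.6137]
```

Request:
{"api": "jog_arm", "payload": {"motion": [{"dx": -0.04, "dy": 0, "dz": 0, "twist": -7}, {"dx": -0.08, "dy": 0, "dz": 0, "twist": -14}, {"dx": -0.12, "dy": 0, "dz": 0, "twist": -21}, {"dx": -0.12, "dy": 0, "dz": 0, "twist": -28}, {"dx": -0.12, "dy": 0, "dz": 0, "twist": -31.6}, {"dx": -0.12, "dy": 0, "dz": 0, "twist": -31.6}, {"dx": -0.12, "dy": 0, "dz": 0, "twist": -31.6}], "gripper": 0.0, "newtons": 20}}

```text
t: 0.68
eef_pos: [0.2613, 0.622, 0.3568]
ee_rot: [-0.491, 1.57, -1.911]
force: [-0.0, -0.6, -0.9]
width: 0.0466
```

```bash

python3 - <<'E'
from h import *
print(st().round(3), arm.get_state()['q'].round(2))
for th in (.72,.03):
  p=lidp(th,.19,-.05,0);w=box2w(B,p)[0]; 
  for e in(.03,.0): print(th,rel(w+[0,0,.011+e]))
E
```

```text
t 0.68 tcp [0.2613 0.622  0.3568] inbox [-0.2075  0.7507  0.3568] F box [-0.1 -0.6 -0.9] w 0.0466
[[-0.     0.989  0.151]
 [-0.001  0.151 -0.989]
 [-1.    -0.001  0.001]] [ 1.46  0.31  0.21 -0.   -1.47  0.26]
0.72 [0.0614 0.1785 0.7998]
0.72 [0.0914 0.1785 0.7998]
0.03 [0.181  0.1315 0.7999]
0.03 [0.211  0.1315 0.7999]
```

Request:
{"api": "jog_arm", "payload": {"motion": [{"dx": 0, "dy": 0.028, "dz": 0.03, "twist": 0}, {"dx": 0, "dy": 0.056, "dz": 0.06, "twist": 0}, {"dx": 0, "dy": 0.084, "dz": 0.09, "twist": 0}, {"dx": 0, "dy": 0.112, "dz": 0.12, "twist": 0}, {"dx": 0, "dy": 0.14, "dz": 0.15, "twist": 0}, {"dx": 0, "dy": 0.17, "dz": 0.18, "twist": 0}, {"dx": 0, "dy": 0.178, "dz": 0.22, "twist": 0}, {"dx": 0, "dy": 0.178, "dz": 0.26, "twist": 0}, {"dx": 0, "dy": 0.178, "dz": 0.3, "twist": 0}, {"dx": 0, "dy": 0.178, "dz": 0.34, "twist": 0}, {"dx": 0, "dy": 0.178, "dz": 0.38, "twist": 0}, {"dx": 0, "dy": 0.178, "dz": 0.42, "twist": 0}, {"dx": 0, "dy": 0.178, "dz": 0.46, "twist": 0}, {"dx": 0, "dy": 0.178, "dz": 0.5, "twist": 0}, {"dx": 0, "dy": 0.178, "dz": 0.54, "twist": 0}, {"dx": 0, "dy": 0.178, "dz": 0.58, "twist": 0}, {"dx": 0, "dy": 0.178, "dz": 0.62, "twist": 0}, {"dx": 0, "dy": 0.178, "dz": 0.66, "twist": 0}, {"dx": 0, "dy": 0.178, "dz": 0.7, "twist": 0}, {"dx": 0, "dy": 0.178, "dz": 0.74, "twist": 0}]}}

```text
t: 2.35
eef_pos: [0.5503, -0.0838, 0.357]
ee_rot: [-1.597, 1.57, -3.017]
force: [1.0, 0.7, 1.0]
width: 0.0005
```

```bash

python3 - <<'E'
from h import *
st()
for th in (.72,.03):
  p=lidp(th,.19,-.05,0);w=box2w(B,p)[0]; 
  for e in(.03,.0): print(th,rel(w+[0,0,.011+e]))
E
```

```text
t 2.35 tcp [ 0.5503 -0.0838  0.357 ] inbox [-0.0317  0.0087  0.357 ] F box [1.1 0.5 1. ] w 0.0005
0.72 [ 0.0608 -0.0007  0.0587]
0.72 [ 0.0908 -0.0007  0.0587]
0.03 [ 0.1804 -0.0477  0.0589]
0.03 [ 0.2104 -0.0477  0.0589]
```

Request:
{"api": "jog_arm", "payload": {"motion": [{"dx": 0.02, "dy": 0, "dz": 0.03, "twist": 0}, {"dx": 0.05, "dy": 0, "dz": 0.059, "twist": 0}, {"dx": 0.075, "dy": 0, "dz": 0.059, "twist": 0}, {"dx": 0.09, "dy": 0, "dz": 0.059, "twist": 0}, {"dx": 0.098, "dy": -0.003, "dz": 0.059, "twist": 0}, {"dx": 0.106, "dy": -0.01, "dz": 0.059, "twist": 0}, {"dx": 0.114, "dy": -0.016, "dz": 0.059, "twist": 0}, {"dx": 0.122, "dy": -0.021, "dz": 0.059, "twist": 0}, {"dx": 0.13, "dy": -0.026, "dz": 0.059, "twist": 0}, {"dx": 0.138, "dy": -0.03, "dz": 0.059, "twist": 0}, {"dx": 0.146, "dy": -0.034, "dz": 0.059, "twist": 0}, {"dx": 0.154, "dy": -0.037, "dz": 0.059, "twist": 0}, {"dx": 0.162, "dy": -0.04, "dz": 0.059, "twist": 0}]}}

```text
t: 3.43
eef_pos: [0.5199, -0.1461, 0.1949]
ee_rot: [1.56, 1.571, 0.143]
force: [0.9, 0.2, 0.1]
width: 0.0003
```

```bash

python3 - <<'E'
from h import *
st()
cv2.imwrite("pics/s1.png",arm.grab_frame("scene")[:,:,::-1])
for th in (.72,.06,.03):
  p=lidp(th,.19,-.05,0);w=box2w(B,p)[0]; 
  for e in(.0,): print(th,rel(w+[0,0,.011+e]))
E
```

```text
t 3.43 tcp [ 0.5199 -0.1461  0.1949] inbox [-0.0715 -0.0482  0.1949] F box [0.9 0.1 0.1] w 0.0003
0.72 [-0.0733  0.0399  0.0019]
0.06 [ 0.0408 -0.0066  0.0021]
0.03 [ 0.0464 -0.0069  0.0021]
```

View pics/s1.png

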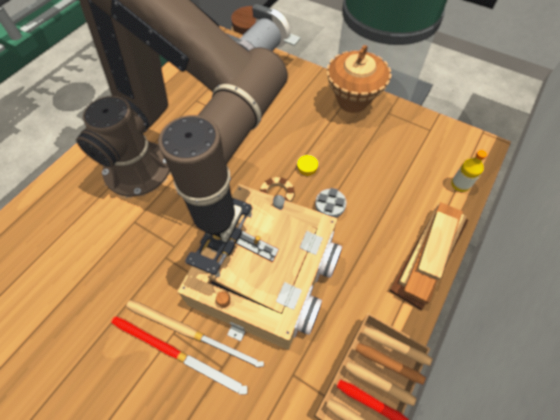

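The gripper is over the lid at about (220, 245) px and the lid has come down with it. I'll keep pushing.

Request:
{"api": "jog_arm", "payload": {"motion": [{"dx": 0.006, "dy": -0.001, "dz": 0, "twist": 0}, {"dx": 0.012, "dy": -0.002, "dz": 0, "twist": 0}, {"dx": 0.018, "dy": -0.004, "dz": 0, "twist": 0}, {"dx": 0.024, "dy": -0.005, "dz": 0, "twist": 0}, {"dx": 0.03, "dy": -0.006, "dz": 0, "twist": 0}, {"dx": 0.036, "dy": -0.007, "dz": 0, "twist": 0}]}}

```text
t: 3.98
eef_pos: [0.5134, -0.1473, 0.1591]
ee_rot: [1.402, 1.57, -0.016]
force: [1.3, -0.3, 1.3]
width: 0.0004
```

```bash

python3 - <<'E'
from h import *
st()
E
```

```text
t 3.98 tcp [ 0.5134 -0.1473  0.1591] inbox [-0.078  -0.0483  0.1591] F box [ 1.3 -0.5  1.3] w 0.0004
```

Request:
{"api": "jog_arm", "payload": {"motion": [{"dx": 0.004, "dy": 0, "dz": 0, "twist": 0}, {"dx": 0.008, "dy": 0, "dz": 0, "twist": 0}, {"dx": 0.011, "dy": 0, "dz": 0, "twist": 0}, {"dx": 0.011, "dy": 0, "dz": 0, "twist": 0}]}}

```text
t: 4.32
eef_pos: [0.5129, -0.1473, 0.1481]
ee_rot: [-1.617, 1.57, -3.034]
force: [-0.4, -0.1, 0.9]
width: 0.0007
```

```bash

python3 - <<'E'
from h import *
st()
cv2.imwrite("pics/t2.png",cv2.resize(arm.grab_frame("top")[125:285,255:435,::-1],None,fx=3.7,fy=3.7))
a=arm.grab_frame("scene")[170:345,175:345,::-1]; cv2.imwrite("pics/s2.png",cv2.resize(a,None,fx=3.4,fy=3.4,interpolation=cv2.INTER_CUBIC))
E
```

```text
t 4.32 tcp [ 0.5129 -0.1473  0.1481] inbox [-0.0786 -0.0483  0.1481] F box [-0.4 -0.1  0.9] w 0.0007
```

View pics/s2.png

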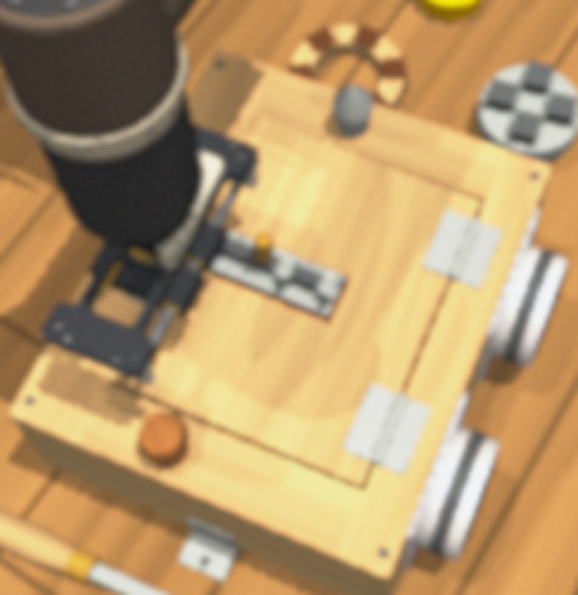

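Request:
{"api": "jog_arm", "payload": {"motion": [{"dx": -0.04, "dy": 0, "dz": 0, "twist": 0}, {"dx": -0.08, "dy": 0, "dz": 0, "twist": 0}, {"dx": -0.12, "dy": -0.03, "dz": 0, "twist": 0}, {"dx": -0.12, "dy": -0.05, "dz": -0.03, "twist": 0}, {"dx": -0.12, "dy": -0.05, "dz": -0.07, "twist": 0}, {"dx": -0.12, "dy": -0.05, "dz": -0.11, "twist": 0}, {"dx": -0.12, "dy": -0.05, "dz": -0.15, "twist": 0}, {"dx": -0.12, "dy": -0.05, "dz": -0.19, "twist": 0}, {"dx": -0.12, "dy": -0.05, "dz": -0.23, "twist": 0}, {"dx": -0.12, "dy": -0.05, "dz": -0.23, "twist": 0}], "gripper": 0.05}}

```text
t: 5.25
eef_pos: [0.4281, 0.0778, 0.269]
ee_rot: [2.342, 1.568, 0.93]
force: [-0.5, -1.4, -0.5]
width: 0.0499
```

```bash

python3 - <<'E'
from h import *
st()
t=arm.grab_frame("top")[:,:,::-1];s=arm.grab_frame("scene")[:,:,::-1]
cv2.imwrite("pics/t3r.png",t);cv2.imwrite("pics/s3r.png",s)
cv2.imwrite("pics/t3.png",cv2.resize(t[125:285,255:435],None,fx=3.7,fy=3.7,interpolation=cv2.INTER_CUBIC))
cv2.imwrite("pics/s3.png",cv2.resize(s[170:345,175:345],None,fx=3.4,fy=3.4,interpolation=cv2.INTER_CUBIC))
E
```

```text
t 5.25 tcp [0.4281 0.0778 0.269 ] inbox [-0.1273  0.1872  0.269 ] F box [-0.7 -1.3 -0.5] w 0.0499
```

View pics/t3.png

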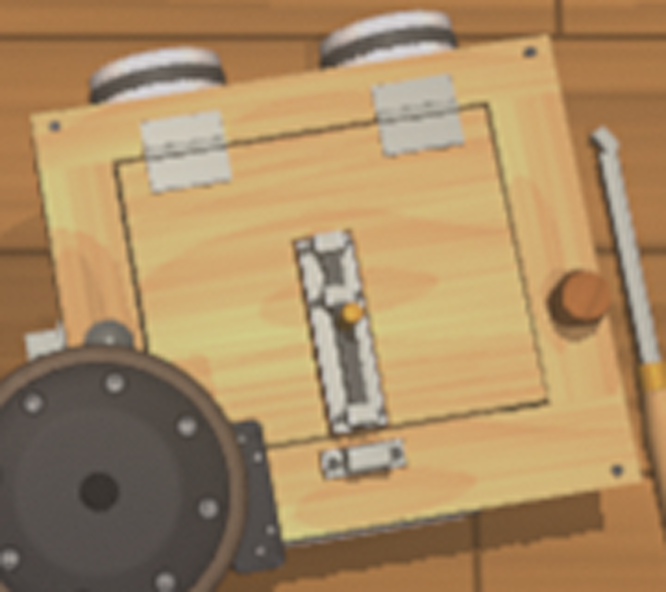

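View pics/s3.png

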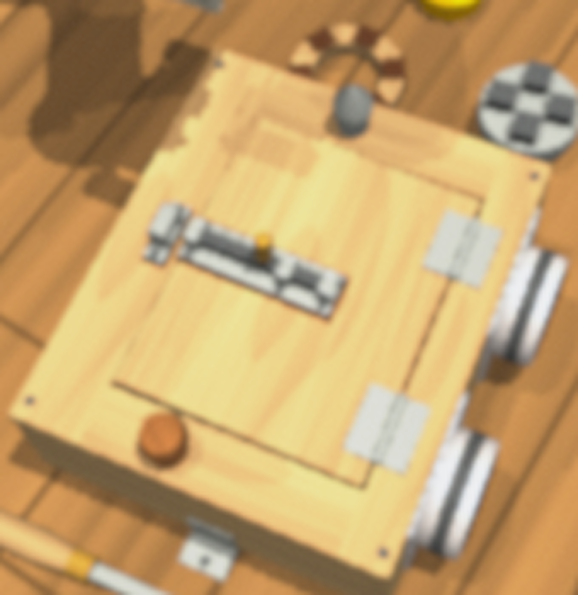

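The lid is down on its seal. The knob top is at zoom (351, 312) in the top view and (263, 240) in the scene view. Next I'll locate it.

```bash

python3 - <<'E'
from h import *
kt=np.array((351,312))/3.7+[255,125]-.3; ks=np.array((263,239))/3.4+[175,170]-.3
r=least_squares(lambda p:np.r_[proj("top",p)[0]-kt,proj("scene",p)[0]-ks],[.55,-.09,.19]);print("tri",r.x,r.fun)
for n,k in(("top",kt),("scene",ks)):
  q=least_squares(lambda p:proj(n,[p[0],p[1],.195])[0]-k,[.55,-.09]).x;print(n,q)
# box pose from lid outline, top view: hinge corners & front right; knob_blank etc
C=np.array([[.155,.18,.13],[.155,-.18,.13],[-.155,-.18,.13],[.110,.128,.13],[.110,-.128,.13],[-.099,-.128,.134]])
t=np.array([(32,115),(548,37),(640,482),(116,160),(487,103),(548,403)])/3.7+[255,125]-.3
s=np.array([(548,165),(390,592),(15,413),(482,198),(363,487),(112,382)])/3.4+[175,170]-.3
ft=lambda b:(proj("top",box2w(b,C))-t).ravel(); fs=lambda b:(proj("scene",box2w(b,C))-s).ravel()
for g in(ft,fs,lambda b:np.r_[ft(b),fs(b)]):
  r=least_squares(g,[.58,-.09,.15]);b=r.x;print(b,r.fun.round(1),"knob0",box2w(b,lidp(.05,.138,0,.047)))
E
```

```text
tri [ 0.56220103 -0.08849129  0.19251234] [-0.2660819  -0.28065155 -0.41994687  0.07369952]
top [ 0.56115335 -0.08868706]
scene [ 0.56383154 -0.08864692]
[ 0.58447608 -0.0861355   0.15343158] [-0.5 -1.1  0.2 -1.3  0.1 -0.7  0.   0.8 -0.   0.9  0.1  1.3] knob0 [[ 0.55929688 -0.09002939  0.18383839]]
[ 0.58774852 -0.08588013  0.16019131] [ 1.9  0.7  0.7 -3.  -1.2  1.3  0.   0.7 -0.3  0.6 -1.1 -0.1] knob0 [[ 0.56259621 -0.08994413  0.18383839]]
[ 0.58605755 -0.08601805  0.15666962] [-0.7 -1.5 -0.1 -2.1  0.2 -1.6 -0.1  0.4 -0.3  0.2  0.1  0.4  1.5  0.7
 -0.2 -3.2 -1.8  0.7 -0.4  0.7 -1.1  0.3 -1.7 -0.6] knob0 [[ 0.56089108 -0.08999345  0.18383839]]
```

```bash
sed -i 's/^B=.*/B=np.array([.585,-.0862,.156])/' h.py
python3 - <<'E'
from h import *
st()
print(rel([.561,-.089,.25]),rel([.561,-.089,.177]))
E
```

```text
t 5.35 tcp [0.4284 0.0741 0.2687] inbox [-0.1298  0.1827  0.2687] F box [-0.8 -0.1  0.5] w 0.0497
[0.0187 0.1053 0.182 ] [0.0917 0.1053 0.182 ]
```

Request:
{"api": "jog_arm", "payload": {"motion": [{"dx": 0, "dy": 0.025, "dz": 0.035, "twist": 0}, {"dx": 0, "dy": 0.045, "dz": 0.07, "twist": 0}, {"dx": 0, "dy": 0.065, "dz": 0.1, "twist": 0}, {"dx": 0, "dy": 0.085, "dz": 0.13, "twist": 0}, {"dx": 0, "dy": 0.1, "dz": 0.16, "twist": 0}, {"dx": 0.01, "dy": 0.105, "dz": 0.181, "twist": 0}, {"dx": 0.015, "dy": 0.105, "dz": 0.181, "twist": 0}, {"dx": 0.015, "dy": 0.105, "dz": 0.181, "twist": 0}, {"dx": 0.015, "dy": 0.105, "dz": 0.181, "twist": 0}]}}

```text
t: 6.1
eef_pos: [0.5595, -0.0917, 0.2531]
ee_rot: [-1.607, 1.569, -3.026]
force: [0.4, 0.4, 0.2]
width: 0.05
```

```bash

python3 - <<'E'
from h import *
st()
print(rel([.561,-.089,.25]),rel([.561,-.089,.177]))
s=arm.grab_frame("scene")[:,:,::-1]
cv2.imwrite("pics/s4.png",cv2.resize(s[170:345,175:345],None,fx=3.4,fy=3.4,interpolation=cv2.INTER_CUBIC))
E
```

```text
t 6.1 tcp [ 0.5595 -0.0917  0.2531] inbox [-0.026  -0.0014  0.2531] F box [0.4 0.3 0.2] w 0.05
[ 0.0031  0.0018 -0.0024] [ 0.0761  0.0019 -0.0024]
```

View pics/s4.png

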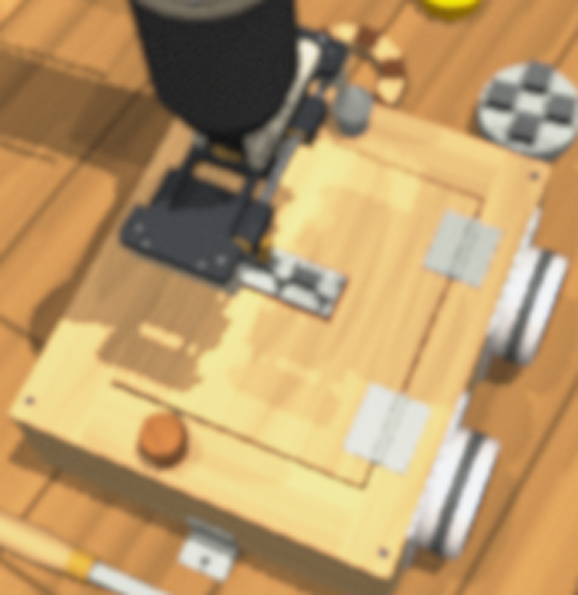

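The gripper is over the knob at about (262, 240) zoom. I'll descend straddling it, then close.

Request:
{"api": "jog_arm", "payload": {"motion": [{"dx": 0.025, "dy": 0.002, "dz": -0.002, "twist": 0}, {"dx": 0.05, "dy": 0.002, "dz": -0.002, "twist": 0}, {"dx": 0.07, "dy": 0.002, "dz": -0.002, "twist": 0}, {"dx": 0.076, "dy": 0.002, "dz": -0.002, "twist": 0}, {"dx": 0.076, "dy": 0.002, "dz": -0.002, "twist": 0}]}}

```text
t: 6.57
eef_pos: [0.5609, -0.0876, 0.1769]
ee_rot: [-1.577, 1.569, -2.993]
force: [-0.3, -0.6, -0.4]
width: 0.0499
```

Request:
{"api": "jog_arm", "payload": {"motion": [{"dx": 0, "dy": 0, "dz": 0, "twist": 0}, {"dx": 0, "dy": 0, "dz": 0, "twist": 0}, {"dx": 0, "dy": 0, "dz": 0, "twist": 0}, {"dx": 0, "dy": 0, "dz": 0, "twist": 0}, {"dx": 0, "dy": 0, "dz": 0, "twist": 0}, {"dx": 0, "dy": 0, "dz": 0, "twist": 0}, {"dx": 0, "dy": 0, "dz": 0, "twist": 0}, {"dx": 0, "dy": 0, "dz": 0, "twist": 0}], "gripper": 0.0, "newtons": 45}}

```text
t: 7.23
eef_pos: [0.5622, -0.0893, 0.1782]
ee_rot: [0.319, 1.569, -1.098]
force: [0.7, -5.6, 1.5]
width: 0.0129
```

```bash

python3 - <<'E'
from h import *
st()
s=arm.grab_frame("scene")[:,:,::-1]
cv2.imwrite("pics/s5.png",cv2.resize(s[170:345,175:345],None,fx=3.4,fy=3.4,interpolation=cv2.INTER_CUBIC))
st()
E
```

```text
t 7.23 tcp [ 0.5622 -0.0893  0.1782] inbox [-0.023   0.0005  0.1782] F box [-0.2 -5.7  1.5] w 0.0129
t 7.28 tcp [ 0.5623 -0.0893  0.1782] inbox [-0.0229  0.0005  0.1782] F box [ 0.6 -5.3  0.7] w 0.0131
```

View pics/s5.png

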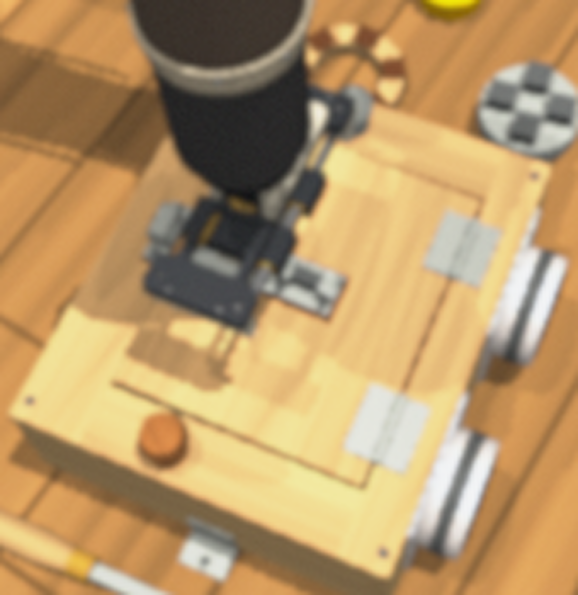

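The knob is gripped at 13 mm width. I'll press down a little first, so the bolt can't ride over the keeper, then approach it.

Request:
{"api": "jog_arm", "payload": {"motion": [{"dx": 0.001, "dy": -0.0003, "dz": 0, "twist": 0}, {"dx": 0.002, "dy": -0.0006, "dz": 0, "twist": 0}, {"dx": 0.003, "dy": -0.0009, "dz": 0, "twist": 0}, {"dx": 0.004, "dy": -0.0012, "dz": 0, "twist": 0}, {"dx": 0.004, "dy": -0.0012, "dz": 0, "twist": 0}, {"dx": 0.004, "dy": -0.0012, "dz": 0, "twist": 0}]}}

```text
t: 7.78
eef_pos: [0.5619, -0.0894, 0.1759]
ee_rot: [0.949, 1.567, -0.468]
force: [-1.5, -4.0, 10.4]
width: 0.0131
```

```bash
python3 -c "
from h import *
st()"
```

```text
t 7.78 tcp [ 0.5619 -0.0894  0.1759] inbox [-0.0233  0.0004  0.1759] F box [-2.1 -3.7 10.4] w 0.0131
```

Request:
{"api": "jog_arm", "payload": {"motion": [{"dx": 0.001, "dy": -0.0003, "dz": 0, "twist": 0}, {"dx": 0.002, "dy": -0.0006, "dz": 0, "twist": 0}, {"dx": 0.003, "dy": -0.0009, "dz": 0, "twist": 0}, {"dx": 0.003, "dy": -0.0009, "dz": 0, "twist": 0}, {"dx": 0.003, "dy": -0.0009, "dz": 0, "twist": 0}]}}

```text
t: 8.2
eef_pos: [0.5613, -0.0895, 0.1736]
ee_rot: [1.061, 1.566, -0.356]
force: [-3.5, -2.4, 14.7]
width: 0.0132
```

```bash
python3 -c "
from h import *
st()
t=arm.grab_frame('top')[:,:,::-1]
cv2.imwrite('pics/t6.png',cv2.resize(t[125:285,255:435],None,fx=3.7,fy=3.7,interpolation=cv2.INTER_CUBIC))
s=arm.grab_frame('scene')[:,:,::-1]
cv2.imwrite('pics/s6.png',cv2.resize(s[170:345,175:345],None,fx=3.4,fy=3.4,interpolation=cv2.INTER_CUBIC))
st()"
```

```text
t 8.2 tcp [ 0.5613 -0.0895  0.1736] inbox [-0.0239  0.0004  0.1736] F box [-3.8 -1.8 14.7] w 0.0132
t 8.3 tcp [ 0.5613 -0.0895  0.1736] inbox [-0.0239  0.0004  0.1736] F box [-4.  -2.  15.1] w 0.0129
```

View pics/t6.png

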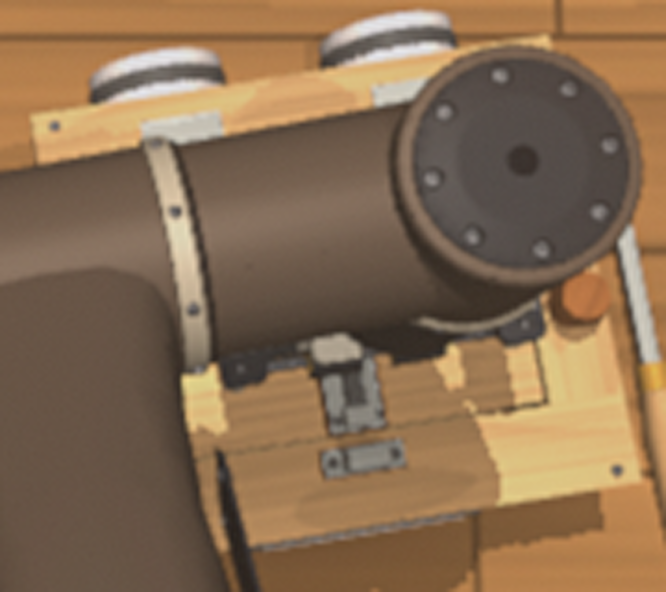

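View pics/s6.png

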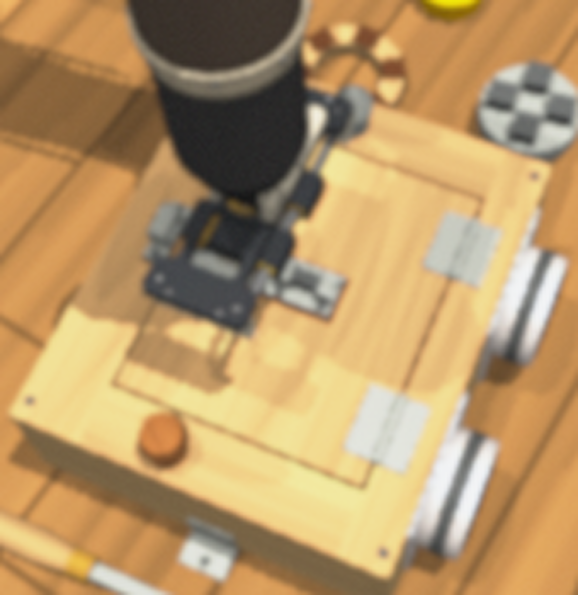

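Request:
{"api": "jog_arm", "payload": {"motion": [{"dx": 0, "dy": -0.002, "dz": 0, "twist": 0}, {"dx": 0, "dy": -0.004, "dz": 0, "twist": 0}, {"dx": 0, "dy": -0.006, "dz": 0, "twist": 0}, {"dx": 0, "dy": -0.008, "dz": 0, "twist": 0}, {"dx": 0, "dy": -0.009, "dz": 0, "twist": 0}, {"dx": 0, "dy": -0.009, "dz": 0, "twist": 0}]}}

```text
t: 8.8
eef_pos: [0.5541, -0.0906, 0.1737]
ee_rot: [1.25, 1.563, -0.166]
force: [2.4, -4.5, 10.0]
width: 0.0132
```

```bash
python3 -c "
from h import *
st()
t=arm.grab_frame('top')[:,:,::-1]
cv2.imwrite('pics/t7.png',cv2.resize(t[205:265,325:385],None,fx=9,fy=9,interpolation=cv2.INTER_CUBIC))
st()"
```

```text
t 8.8 tcp [ 0.5541 -0.0906  0.1737] inbox [-0.0312  0.0004  0.1737] F box [ 1.7 -4.8 10. ] w 0.0132
t 8.85 tcp [ 0.5542 -0.0906  0.1737] inbox [-0.0311  0.0004  0.1737] F box [ 2.  -3.9  9.6] w 0.0132
```

View pics/t7.png

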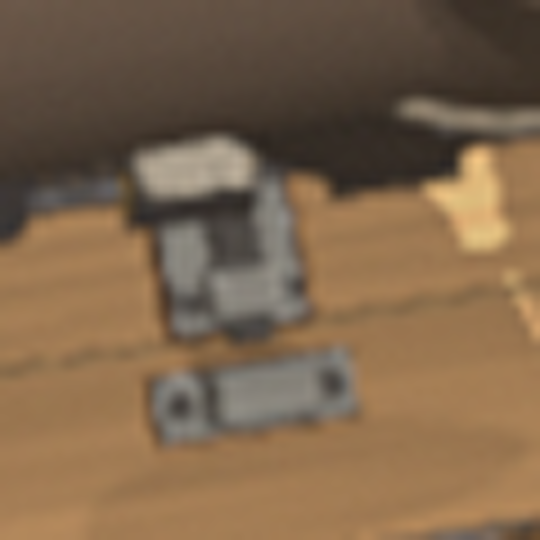

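The bolt nose shows just ahead of the front strap at about (252, 330), roughly 7 mm short of the keeper. I'll advance slowly.

Request:
{"api": "jog_arm", "payload": {"motion": [{"dx": 0, "dy": -0.001, "dz": 0, "twist": 0}, {"dx": 0, "dy": -0.002, "dz": 0, "twist": 0}, {"dx": 0, "dy": -0.003, "dz": 0, "twist": 0}, {"dx": 0, "dy": -0.004, "dz": 0, "twist": 0}, {"dx": 0, "dy": -0.004, "dz": 0, "twist": 0}]}}

```text
t: 9.27
eef_pos: [0.5504, -0.0912, 0.1738]
ee_rot: [1.253, 1.563, -0.163]
force: [4.1, -5.0, 10.1]
width: 0.0131
```

Request:
{"api": "jog_arm", "payload": {"motion": [{"dx": 0, "dy": -0.0007, "dz": 0, "twist": 0}, {"dx": 0, "dy": -0.0015, "dz": 0, "twist": 0}, {"dx": 0, "dy": -0.0015, "dz": 0, "twist": 0}]}}

```text
t: 9.52
eef_pos: [0.5489, -0.0915, 0.1737]
ee_rot: [1.252, 1.563, -0.164]
force: [2.6, -4.1, 10.7]
width: 0.0132
```

```bash
python3 -c "
from h import *
st()"
```

```text
t 9.52 tcp [ 0.5489 -0.0915  0.1737] inbox [-0.0365  0.0004  0.1737] F box [ 2.  -4.5 10.7] w 0.0132
```

Request:
{"api": "jog_arm", "payload": {"motion": [{"dx": 0, "dy": -0.0007, "dz": 0, "twist": 0}, {"dx": 0, "dy": -0.0015, "dz": 0, "twist": 0}, {"dx": 0, "dy": -0.0015, "dz": 0, "twist": 0}]}}

```text
t: 9.77
eef_pos: [0.5482, -0.0916, 0.1738]
ee_rot: [1.291, 1.561, -0.125]
force: [5.8, -3.5, 7.9]
width: 0.0134
```

Request:
{"api": "jog_arm", "payload": {"motion": [{"dx": 0, "dy": -0.0007, "dz": 0, "twist": 0}, {"dx": 0, "dy": -0.0015, "dz": 0, "twist": 0}, {"dx": 0, "dy": -0.0015, "dz": 0, "twist": 0}]}}

```text
t: 10.02
eef_pos: [0.5479, -0.0916, 0.1738]
ee_rot: [1.334, 1.559, -0.082]
force: [10.1, -4.5, 4.2]
width: 0.0128
```

```bash
python3 -c "
from h import *
st()
t=arm.grab_frame('top')[:,:,::-1]
cv2.imwrite('pics/t8.png',cv2.resize(t[205:265,325:385],None,fx=9,fy=9,interpolation=cv2.INTER_CUBIC))
st()"
```

```text
t 10.02 tcp [ 0.5479 -0.0916  0.1738] inbox [-0.0374  0.0004  0.1738] F box [ 9.3 -6.   4.2] w 0.0128
t 10.07 tcp [ 0.548  -0.0916  0.1738] inbox [-0.0374  0.0004  0.1738] F box [ 9.4 -6.2  4.1] w 0.0131
```

View pics/t8.png

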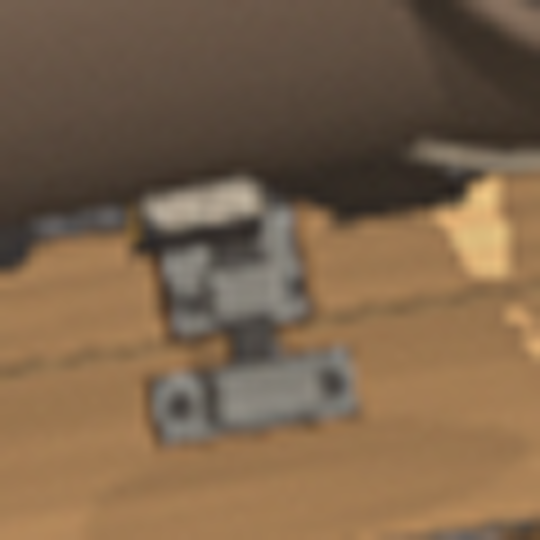

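The bolt nose at (252, 345) is touching the keeper with a light 6 N push. I'll press lower in small steps.

Request:
{"api": "jog_arm", "payload": {"motion": [{"dx": 0.0007, "dy": 0.0005, "dz": 0, "twist": 0}, {"dx": 0.0015, "dy": 0.0003, "dz": 0, "twist": 0}, {"dx": 0.0015, "dy": 0.0003, "dz": 0, "twist": 0}]}}

```text
t: 10.32
eef_pos: [0.5481, -0.0916, 0.1736]
ee_rot: [1.304, 1.559, -0.111]
force: [5.2, -2.1, 14.3]
width: 0.0128
```

Request:
{"api": "jog_arm", "payload": {"motion": [{"dx": 0.0007, "dy": -0.0002, "dz": 0, "twist": 0}, {"dx": 0.0015, "dy": -0.0003, "dz": 0, "twist": 0}, {"dx": 0.0015, "dy": -0.0003, "dz": 0, "twist": 0}]}}

```text
t: 10.57
eef_pos: [0.5479, -0.0917, 0.1727]
ee_rot: [1.307, 1.558, -0.108]
force: [3.9, -3.0, 19.0]
width: 0.0131
```

```bash
python3 -c "
from h import *
st()"
```

```text
t 10.57 tcp [ 0.5479 -0.0917  0.1727] inbox [-0.0375  0.0004  0.1727] F box [ 3.4 -3.5 19. ] w 0.0131
```

Request:
{"api": "jog_arm", "payload": {"motion": [{"dx": 0.0, "dy": -0.0007, "dz": 0, "twist": 0}, {"dx": 0.0, "dy": -0.0015, "dz": 0, "twist": 0}, {"dx": 0.0, "dy": -0.0015, "dz": 0, "twist": 0}]}}

```text
t: 10.82
eef_pos: [0.5477, -0.0917, 0.1727]
ee_rot: [1.347, 1.556, -0.067]
force: [9.3, -2.2, 14.6]
width: 0.0134
```

Request:
{"api": "jog_arm", "payload": {"motion": [{"dx": 0.0007, "dy": -0.0002, "dz": 0, "twist": 0}, {"dx": 0.001, "dy": -0.0003, "dz": 0, "twist": 0}, {"dx": 0.001, "dy": -0.0003, "dz": 0, "twist": 0}]}}

```text
t: 11.07
eef_pos: [0.5461, -0.0919, 0.1715]
ee_rot: [1.308, 1.558, -0.107]
force: [2.7, -3.3, 17.1]
width: 0.013
```

```bash
python3 -c "
from h import *
st()"
```

```text
t 11.07 tcp [ 0.5461 -0.0919  0.1715] inbox [-0.0393  0.0004  0.1715] F box [ 2.2 -3.7 17.1] w 0.013
```

It moved forward 1.6 mm and the push fell to friction level, so it has probably slipped in. I'll advance gently.

Request:
{"api": "jog_arm", "payload": {"motion": [{"dx": 0.0, "dy": -0.0007, "dz": 0, "twist": 0}, {"dx": 0.0, "dy": -0.0014, "dz": 0, "twist": 0}, {"dx": 0.0, "dy": -0.002, "dz": 0, "twist": 0}, {"dx": 0.0, "dy": -0.002, "dz": 0, "twist": 0}]}}

```text
t: 11.4
eef_pos: [0.5437, -0.0923, 0.1713]
ee_rot: [1.302, 1.559, -0.113]
force: [3.9, -2.9, 18.0]
width: 0.0131
```

```bash
python3 -c "
from h import *
st()
t=arm.grab_frame('top')[:,:,::-1]
cv2.imwrite('pics/t9.png',cv2.resize(t[205:265,325:385],None,fx=9,fy=9,interpolation=cv2.INTER_CUBIC))
st()"
```

```text
t 11.4 tcp [ 0.5437 -0.0923  0.1713] inbox [-0.0417  0.0004  0.1713] F box [ 3.4 -3.5 18. ] w 0.0131
t 11.45 tcp [ 0.5437 -0.0923  0.1713] inbox [-0.0418  0.0004  0.1713] F box [ 2.5 -3.1 16.7] w 0.0129
```

View pics/t9.png

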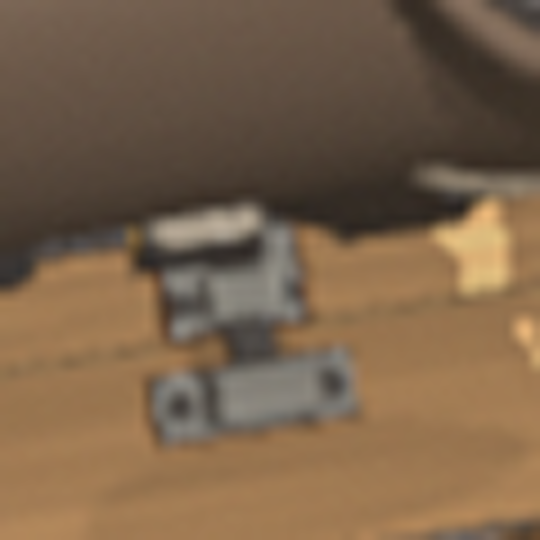

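Request:
{"api": "jog_arm", "payload": {"motion": [{"dx": 0.0, "dy": -0.001, "dz": 0, "twist": 0}, {"dx": 0.0, "dy": -0.002, "dz": 0, "twist": 0}, {"dx": 0.0, "dy": -0.003, "dz": 0, "twist": 0}, {"dx": 0.0, "dy": -0.004, "dz": 0, "twist": 0}, {"dx": 0.0, "dy": -0.004, "dz": 0, "twist": 0}]}}

```text
t: 11.87
eef_pos: [0.5396, -0.0929, 0.1712]
ee_rot: [1.295, 1.559, -0.121]
force: [2.8, -3.5, 17.9]
width: 0.0128
```

Request:
{"api": "jog_arm", "payload": {"motion": [{"dx": 0.0, "dy": -0.001, "dz": 0, "twist": 0}, {"dx": 0.0, "dy": -0.002, "dz": 0, "twist": 0}, {"dx": 0.0, "dy": -0.003, "dz": 0, "twist": 0}, {"dx": 0.0, "dy": -0.004, "dz": 0, "twist": 0}, {"dx": 0.0, "dy": -0.004, "dz": 0, "twist": 0}]}}

```text
t: 12.28
eef_pos: [0.5356, -0.0936, 0.1711]
ee_rot: [1.293, 1.559, -0.122]
force: [3.8, -2.4, 16.6]
width: 0.0135
```

Request:
{"api": "jog_arm", "payload": {"motion": [{"dx": 0.0, "dy": -0.001, "dz": 0, "twist": 0}, {"dx": 0.0, "dy": -0.002, "dz": 0, "twist": 0}, {"dx": 0.0, "dy": -0.003, "dz": 0, "twist": 0}, {"dx": 0.0, "dy": -0.004, "dz": 0, "twist": 0}, {"dx": 0.0, "dy": -0.005, "dz": 0, "twist": 0}, {"dx": 0.0, "dy": -0.006, "dz": 0, "twist": 0}, {"dx": 0.0, "dy": -0.006, "dz": 0, "twist": 0}]}}

```text
t: 12.87
eef_pos: [0.5296, -0.0945, 0.171]
ee_rot: [1.289, 1.56, -0.127]
force: [3.1, -3.5, 16.3]
width: 0.0128
```

Request:
{"api": "jog_arm", "payload": {"motion": [{"dx": 0.0, "dy": -0.001, "dz": 0, "twist": 0}, {"dx": 0.0, "dy": -0.002, "dz": 0, "twist": 0}, {"dx": 0.0, "dy": -0.003, "dz": 0, "twist": 0}, {"dx": 0.0, "dy": -0.004, "dz": 0, "twist": 0}, {"dx": 0.0, "dy": -0.005, "dz": 0, "twist": 0}, {"dx": 0.0, "dy": -0.005, "dz": 0, "twist": 0}]}}

```text
t: 13.37
eef_pos: [0.5246, -0.0954, 0.1708]
ee_rot: [1.277, 1.56, -0.138]
force: [2.9, -3.3, 15.3]
width: 0.0128
```

```bash
python3 -c "
from h import *
st()"
```

```text
t 13.37 tcp [ 0.5246 -0.0954  0.1708] inbox [-0.0611  0.0003  0.1708] F box [ 2.3 -3.7 15.3] w 0.0128
```

Request:
{"api": "jog_arm", "payload": {"motion": [{"dx": 0.0, "dy": -0.001, "dz": 0, "twist": 0}, {"dx": 0.0, "dy": -0.002, "dz": 0, "twist": 0}, {"dx": 0.0, "dy": -0.0025, "dz": 0, "twist": 0}, {"dx": 0.0, "dy": -0.0025, "dz": 0, "twist": 0}]}}

```text
t: 13.7
eef_pos: [0.5221, -0.0957, 0.1708]
ee_rot: [1.274, 1.56, -0.142]
force: [2.3, -4.4, 15.2]
width: 0.0126
```

Request:
{"api": "jog_arm", "payload": {"motion": [{"dx": 0.0, "dy": -0.001, "dz": 0, "twist": 0}, {"dx": 0.0, "dy": -0.0015, "dz": 0, "twist": 0}, {"dx": 0.0, "dy": -0.0015, "dz": 0, "twist": 0}]}}

```text
t: 13.95
eef_pos: [0.5209, -0.0959, 0.1707]
ee_rot: [1.289, 1.559, -0.127]
force: [4.3, -4.7, 14.6]
width: 0.0129
```

```bash
python3 -c "
from h import *
st()
t=arm.grab_frame('top')[:,:,::-1]
cv2.imwrite('pics/t10.png',cv2.resize(t[205:265,325:385],None,fx=9,fy=9,interpolation=cv2.INTER_CUBIC))
st()"
```

```text
t 13.95 tcp [ 0.5209 -0.0959  0.1707] inbox [-0.0648  0.0004  0.1707] F box [ 3.6 -5.3 14.6] w 0.0129
t 14.0 tcp [ 0.5209 -0.0959  0.1708] inbox [-0.0648  0.0004  0.1708] F box [ 3.4 -4.1 13.9] w 0.013
```

View pics/t10.png

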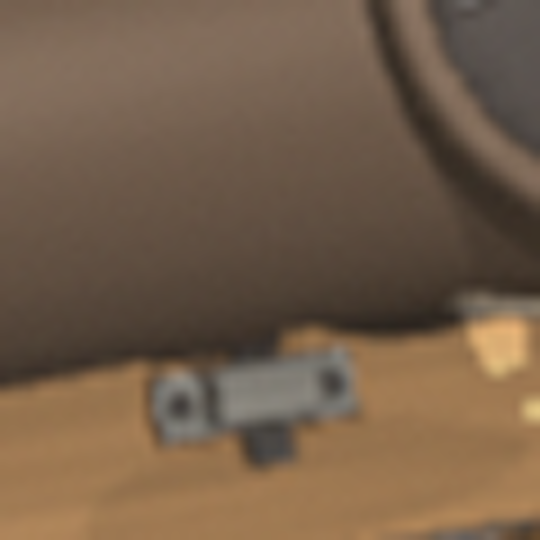

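The bolt pokes out past the keeper at (270, 448), and I estimate it at 40 mm. I'll relax the downward force, then release.

Request:
{"api": "jog_arm", "payload": {"motion": [{"dx": -0.001, "dy": 0, "dz": 0, "twist": 0}, {"dx": -0.002, "dy": 0, "dz": 0, "twist": 0}, {"dx": -0.003, "dy": 0.0, "dz": 0, "twist": 0}, {"dx": -0.003, "dy": 0.0, "dz": 0, "twist": 0}]}}

```text
t: 14.33
eef_pos: [0.5211, -0.0958, 0.1721]
ee_rot: [1.313, 1.56, -0.103]
force: [10.9, -6.7, 0.2]
width: 0.0127
```

Request:
{"api": "jog_arm", "payload": {"motion": [{"dx": 0, "dy": 0, "dz": 0, "twist": 0}, {"dx": 0, "dy": 0, "dz": 0, "twist": 0}, {"dx": 0, "dy": 0, "dz": 0, "twist": 0}, {"dx": 0, "dy": 0, "dz": 0, "twist": 0}, {"dx": 0, "dy": 0, "dz": 0, "twist": 0}, {"dx": 0, "dy": 0, "dz": 0, "twist": 0}], "gripper": 0.05}}

```text
t: 14.83
eef_pos: [0.5157, -0.0952, 0.1694]
ee_rot: [-1.694, 1.57, -3.111]
force: [-0.5, -0.3, 0.2]
width: 0.0467
```

Request:
{"api": "jog_arm", "payload": {"motion": [{"dx": -0.01, "dy": 0, "dz": 0, "twist": 0}, {"dx": -0.03, "dy": 0, "dz": 0, "twist": 0}, {"dx": -0.06, "dy": 0, "dz": 0, "twist": 0}, {"dx": -0.1, "dy": 0, "dz": 0, "twist": 0}, {"dx": -0.12, "dy": 0, "dz": -0.03, "twist": 0}, {"dx": -0.12, "dy": 0, "dz": -0.07, "twist": 0}, {"dx": -0.12, "dy": 0, "dz": -0.11, "twist": 0}, {"dx": -0.12, "dy": 0, "dz": -0.15, "twist": 0}, {"dx": -0.12, "dy": 0, "dz": -0.19, "twist": 0}, {"dx": -0.12, "dy": 0, "dz": -0.23, "twist": 0}, {"dx": -0.12, "dy": 0, "dz": -0.23, "twist": 0}, {"dx": -0.12, "dy": 0, "dz": -0.23, "twist": 0}]}}

```text
t: 15.83
eef_pos: [0.4803, 0.134, 0.2903]
ee_rot: [1.895, 1.57, 0.482]
force: [0.4, -0.4, 0.3]
width: 0.0501
```

```bash
python3 -c "
from h import *
st()
t=arm.grab_frame('top')[:,:,::-1];s=arm.grab_frame('scene')[:,:,::-1]
cv2.imwrite('pics/t11.png',cv2.resize(t[125:285,255:435],None,fx=3.7,fy=3.7,interpolation=cv2.INTER_CUBIC))
cv2.imwrite('pics/s11.png',cv2.resize(s[170:345,175:345],None,fx=3.4,fy=3.4,interpolation=cv2.INTER_CUBIC))
kb=np.array([.02,0,0])
for n in('top','scene'): print(n,[ (proj(n,box2w(B,lidp(-.01,.138+x,0,.062)))[0]-([255,125] if n=='top' else [175,170]))*(3.7 if n=='top' else 3.4) for x in(0,.034,.04)])
st()"
```

```text
t 15.83 tcp [0.4803 0.134  0.2903] inbox [-0.0692  0.2338  0.2903] F box [ 0.3 -0.4  0.3] w 0.0501
top [array([352.05775223, 318.85024432]), array([361.76354077, 371.69237407]), array([363.48499404, 381.06464264])]
scene [array([253.1747243 , 238.08778987]), array([212.96257813, 222.75806758]), array([205.92876077, 220.07662735])]
t 15.93 tcp [0.4806 0.132  0.29  ] inbox [-0.0692  0.2317  0.29  ] F box [-0.2  0.  -0.7] w 0.0503
```

View pics/t11.png

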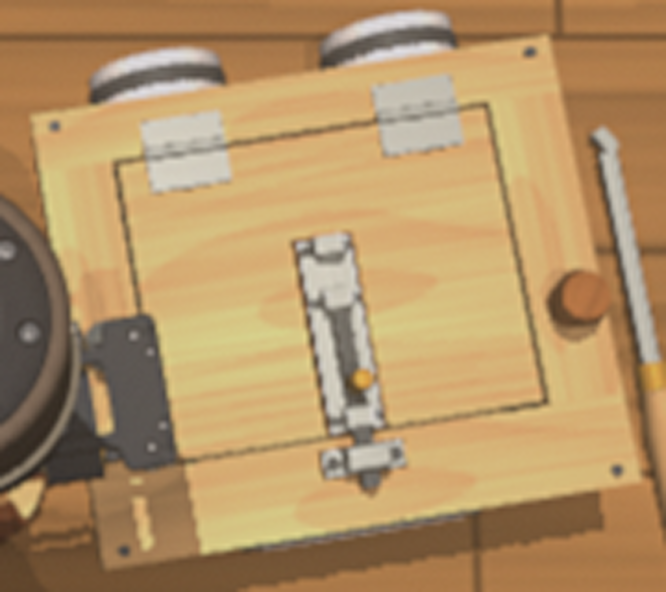

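View pics/s11.png

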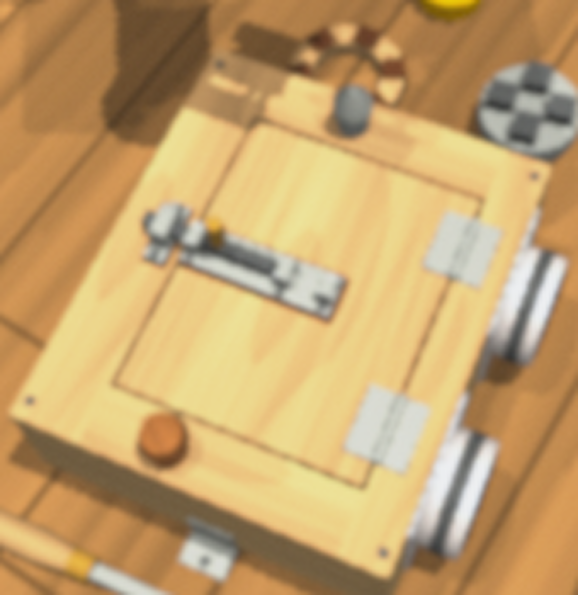

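The knob moved from (351, 312) to (361, 379) in the top zoom, where about 62 zoom px corresponds to 40 mm. The tip shows beyond the keeper at (371, 485), the other pieces are where they were, and the gripper is clear.

```bash
python3 -c "
from h import *
arm.job_done(); st()"
```

```text
the job is handed in; nothing more can be done
the job is handed in; nothing more can be done
```

The hatch is shut and bolted, and I handed the job in at about 16 s of the 64 s allowed. It reported no verdict.

**What I did:**
- **Closing:** I pushed the lid down slowly onto its seal with closed fingertips.
- **Bolting:** I gripped the bolt's knob and felt the nose touch the keeper, leaning on it with about 6 N beyond the bolt's own friction. Pressing the lid about 2 mm lower at the knob let it slip in, and I slid it home against friction only, about 3 N.
- **Letting go:** I eased off the downward force, opened the gripper and moved clear.

**Last checks:**
- **Bolt:** The final pictures show the tip through and beyond the keeper. The arm's travel puts the bolt at about 40 mm, and the knob's shift in the top view also reads fully home (67 zoom px seen, 62 expected for 40 mm).
- **Lid:** It looks flush, and the largest downward force I read was 19 N. I did not measure the lid angle directly.
- **Other pieces:** The pieces visible in the last close-up pictures had not moved. I did not measure their distances, and the skew and part of the gouge were out of view. Force on the tool was about zero, with the gripper well away.

**Disagreements:**
- The two cameras differed by 3 to 8 mm on the box's position along x, so I relied on touch at the keeper.
- Easing off before release briefly raised the sideways force to about 11 N, probably against the bolt's end stop. It dropped to zero when I let go.

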